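# Tip the glue stick out of the pen holder into the desk case

### The arm

A 7-joint arm with a two-finger parallel gripper is mounted at the origin on the work surface. World frame = base frame: x ahead of the robot, y to its left, z up, the work surface at z = 0. Lengths are in mm, angles in rad, forces in N, time in s.
With the tool pointing down it reaches from about 400 to 900 mm from the base axis. Payload 5.6 kg.
Tool frame: the origin (TCP) lies midway between the tips of the shut fingers; the grasp point (between the pads) lies 19 mm behind it; x points along the fingers, y is the direction in which the jaws open and shut, and the axes are right-handed (so a half turn about x gives the same grasp; the last joint's range is limited). The gripper opens to 92 mm and grips with 3 to 60 N. Pads are 20 mm wide; open, the fingers measure 128 mm over their backs; the gripper's body (75 mm by 189 mm) begins 69 mm behind the grasp point.
Start: joints at [1.118, 0.468, -0.012, 1.603, 0.006, 1.071, -0.056], TCP at [258.937, -596.205, 214.592] pointing down, gripper open.
Joint ranges: [-2.53, 2.53], [-0.31, 2.02], [-1.57, 1.55], [0.28, 2.44], [-1.29, 4.43], [0.15, 1.84], [-2.92, 2.92]. Speed limits (rad/s): [2.57, 2.57, 3.14, 3.14, 3.14, 3.14, 3.14].

### API

Orientations are given as a rotation vector (axis times angle).
In Python, from cell import robot, grip, kin, viewer gives the robot as it stands. Calls block until the motion is done:
- robot.movep(position, orientation): joint-space move of the TCP to a pose.
- robot.servo_line(position, feed=150, rotation=None): straight line of the TCP; rotation=None keeps the orientation; feed is the mean speed in mm/s.
- robot.goto_joints(angles): joint-space move.
- grip(opening, newtons=None): opening from 0.0 (shut) to 1.0 (fully open); newtons is the grip in N (None keeps the last); returns when the fingers have stopped.
- robot.hold(seconds).
- kin.ik(position, orientation): joint angles nearest the present ones, or None.
- robot.observe(): the state.
- viewer.read_camera(name): name is "scene" or "top" or "wrist"; returns the picture (420x560x3 uint8, red, green, blue); there is no depth.
- viewer.camera_info(name): a dict with "camera_matrix" (3x3 intrinsics, pixels), "R" (3x3) and "t" (3): a world point X has camera coordinates R X + t. Camera axes: x right, y down, z forward; pixel columns grow to the right and rows downward; lengths in mm; the calibration is good to about 2 mm. A picture is of the moment at which its call begins: read the wrist's pose just before it. camera_info takes no time and is no camera call; for the wrist camera it gives the pose at the moment of the call.
A pose or a line that the arm cannot do raises robot.IKError and nothing moves.
- robot.job_done(): hands the job in, once; it reports no verdict.
Trained networks look in the newest picture that a camera, given by its name, has taken for a name from the list of things; names that differ only in an ending like _2 or _b are one class to them, and where a whole thing is asked for, a point or a joint stands for the part that bears it (a point fixed in the world has none). Each returns a list of dicts, best first, with "confidence" (0 to 1); they miss things now and then, are a little off and sometimes report something else, mostly with a low value. They report only what shows in the picture. A call takes as long as a camera call.
- viewer.silhouettes(name, camera): "mask" (420x560 bool, what is visible of it).
- viewer.pinpoint(name, camera): "at" ([x, y, z] in mm, in the coordinates of the camera as it stood for that picture, good to about 4 mm: a listed point, or the origin of a listed thing).
The state is a dict: "t": time; "joints": joint angles; "joint_velocities": joint speeds; "joint_torque": joint torques, N m; "tcp_pos": TCP position; "tcp_rot": TCP orientation; "contact_force": force on the tool from outside, world axes, zero at the start; "wrist_torque": the same for the moment, N m; "grip_width": opening from 0.0 (shut) to 1.0 (fully open).
Only numpy, scipy, OpenCV 4.12 (cv2) and the standard library are available. Lean on these libraries where they do the work, as an engineer would, in place of code of your own. Each camera call takes 0.05 s, during which the arm holds its last target.

### The job

The glue stick has dropped to the bottom of the tall square pen holder, too deep to grip: open the lid of the desk case gently, without slamming it, until it rests back on its stop, then tip the glue stick out of the holder into the case. Stand the holder back upright on the open desk, leave the lid open, and leave the mug, the pen pot and the stapler where they are.

Things in the scene. Friction and masses are not known exactly. Their poses are not given: they have to be found in the camera images.
- lid (a joint): lid of the desk case, hinged along the case's far (+x) upper edge; 0 = shut, grows as it opens, 1.85 = resting on its stop, leaning back past upright. No spring: let go below about 1.57 it falls shut, beyond that it falls open on to its stop and stays. Weighs 0.25 kg.
- lid_handle (a point): grip point of the lid's steel pull tab, a bar 18 mm wide (along the hinge), 12 mm thick, sticking out 42 mm ahead of the middle of the lid's front edge, in the lid's plane. The point is 25 mm ahead of that edge, 175 mm from the hinge line along the lid and 3 mm above the lid's underside, and turns with the lid. Axes at lid 0: x to the hinge, y along the hinge, z up.
- lid_hinge (a point): a point on the lid's hinge line, at its middle and the lid's underside (z = 75.5 mm); the axis runs along its y axis
- case_center (a point): grey steel desk case, an open-topped box under the lid, fixed to the desk: outside 150 (x) by 240 (y) by 75 mm high, walls and floor 5 mm, lid 6 mm thick. This point is its middle, 37.5 mm above the desk; x points from its front to the hinge, y along the hinge, z up. Yaw varies.
- holder_center (a point): tall narrow pen holder of dark steel, square, open at the top: 48 x 48 mm outside, 125 mm high, walls and floor 3 mm, 0.16 kg, loose. This point is its centre, 62.5 mm above its underside; z points to its mouth, x and y square to its side walls. It may stand on either side of the case.
- glue_center (a point): glue stick, a smooth cylinder 24 mm in diameter and 56 mm long, 35 g, white with a grey cap, standing loose on the holder's floor, its top about 66 mm below the rim; this point is its centre. It slides out by itself when the holder is tipped some 25 degrees or more past level, mouth downward.
- mug: white mug, 78 mm in diameter, 92 mm high, handle on its +y side; origin under its centre; a bystander
- pen_pot: round black pen pot with pens, 72 mm in diameter, 95 mm high, pens up to about 150 mm; origin under its centre; a bystander
- stapler: black stapler, 135 mm along its x, 36 mm wide, 52 mm high; origin under its centre; a bystander

How it is judged:
By the outcome, as a careful person would: the job done as asked, in the order asked, and still so for the second after the job is handed in, with the robot touching nothing.
It also fails if it takes over 72 s, if anything falls off the work surface, if the arm or the gripper's body presses on something with over 40 N, if the wrist force passes 120 N, or if a joint passes its speed limit or range.

## Working session

There is one attempt and no reset: what is moved stays moved. The work goes in short steps, each a Python script; the robot and the scene stay as the last script left them, time stands still between calls to the robot, and variables do not carry over. Pictures are saved under pics/ and viewed, and the job is handed in when it is done.

```bash
ls; mkdir -p pics; cat > h.py <<'E'
import numpy as np, cv2
from scipy.spatial.transform import Rotation as Ro
from cell import robot, grip, kin, viewer
def snap(n,f):
    im=viewer.read_camera(n); cv2.imwrite('pics/'+f,im[:,:,::-1]); return im
def towld(cam,p,info=None):
    i=info or viewer.camera_info(cam); return np.array(i['R']).T@(np.array(p)-np.array(i['t']))
def pin(name,cam):
    r=viewer.pinpoint(name,cam); return [(round(d['confidence'],2),towld(cam,d['at']).round(1)) for d in r[:3]]
def rv(xa,ya):
    xa=np.array(xa,float);xa/=np.linalg.norm(xa);ya=np.array(ya,float);ya-=xa*(xa@ya);ya/=np.linalg.norm(ya)
    return Ro.from_matrix(np.c_[xa,ya,np.cross(xa,ya)]).as_rotvec()
E
python3 - <<'E'
from h import *
for c in ['scene','top']:
    snap(c,c+'0.png')
    for n in ['lid_handle','lid_hinge','case_center','holder_center','glue_center','mug','pen_pot','stapler']:
        print(c,n,pin(n,c))
s=robot.observe();print(s)
E
```

```text
pics
scene lid_handle [(0.58, array([431.2,  21.3,  79.3]))]
scene lid_hinge [(0.86, array([608.9,  31.3,  76.7]))]
scene case_center []
scene holder_center [(0.77, array([ 598.2, -290.5,   59.6]))]
scene glue_center []
scene mug [(0.89, array([ 434.8, -294.6,   -1.4]))]
scene pen_pot [(0.74, array([439.7, 283.8,  -1.7]))]
scene stapler [(0.56, array([608.5, 302.9,  -2.1]))]
top lid_handle [(0.74, array([425.6,  15.5,  80.5])), (0.74, array([ 599.1, -286.6,   31.8]))]
top lid_hinge [(0.59, array([603.5,  33. ,  76.5]))]
top case_center [(0.42, array([440.7, 283.2,   3.2]))]
top holder_center [(0.91, array([ 592.8, -293.9,   59.1]))]
top glue_center [(0.55, array([ 596.3, -284.5,   31.8]))]
top mug [(0.86, array([ 436. , -290.9,    1.1]))]
top pen_pot [(0.77, array([439.2, 286.4,   3.2]))]
top stapler [(0.61, array([ 592.4, -293.1,   59.3])), (0.55, array([614. , 302. ,  -4.2]))]
{'t': 0.9, 'joints': array([ 1.11800955,  0.46748093, -0.01159376,  1.60269394,  0.00600305,
        1.07139307, -0.05631931]), 'joint_velocities': array([ 1.26160032e-03,  6.10959552e-04,  2.34815095e-04,  2.18097607e-03,
       -2.34692672e-04, -2.93799138e-04,  1.95193645e-05]), 'joint_torque': array([ 1.24881653e-04, -5.20399511e+01, -1.25857777e-02, -2.44053823e+01,
       -5.67126693e-02,  1.12841668e-02,  4.43565671e-05]), 'tcp_pos': array([ 258.93080393, -596.21618168,  214.60725525]), 'tcp_rot': array([ 1.99583762,  0.41459133, -1.99589615]), 'contact_force': array([ 0.12800277,  0.28543063, -0.25036   ]), 'wrist_torque': array([-0.05028625,  0.03524257,  0.00160502]), 'grip_width': 1.0005974498131869}
```

View pics/scene0.png

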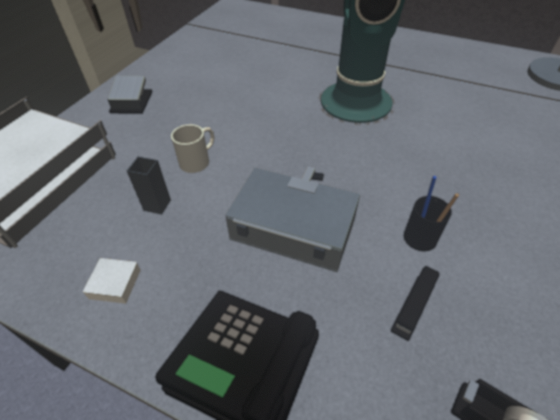

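View pics/top0.png

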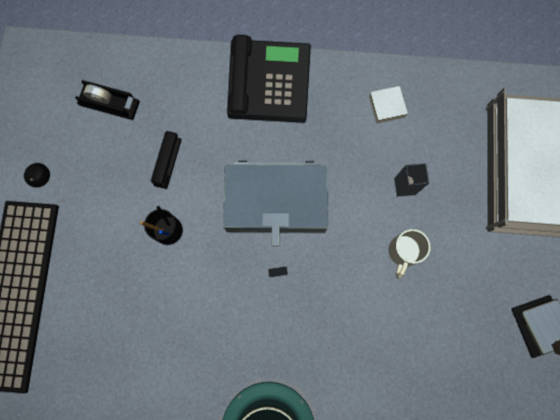

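The top view shows the shut case at about (275,197), its handle at (276,232), the holder at (411,180), the mug at (411,247), the pen pot at (163,228) and the stapler at (166,160). The networks agree with this, apart from a few low-confidence mislabels. Next I need yaws for the holder and the case.

```bash
python3 - <<'E'
from h import *
im=snap('top','top1.png')
i=viewer.camera_info('top');print(i)
K=np.array(i['camera_matrix']);R=np.array(i['R']);t=np.array(i['t'])
def bp(uv,z):
    d=R.T@np.linalg.inv(K)@[uv[0],uv[1],1];c=-R.T@t
    return c+d*(z-c[2])/d[2]
for n,z in [('holder_center',125),('lid',81.5)]:
    for s in viewer.silhouettes(n,'top')[:1]:
        m=s['mask'].astype(np.uint8);c=max(cv2.findContours(m,0,1)[0],key=cv2.contourArea)
        b=cv2.boxPoints(cv2.minAreaRect(c));print(n,s['confidence'],m.sum(),b.round(1).tolist());print([bp(p,z).round(0).tolist() for p in b])
        print(cv2.approxPolyDP(c,2,True)[:,0].tolist())
a=cv2.resize(im[150:210,380:440],None,fx=6.6,fy=6.6,interpolation=2);b=cv2.resize(im[150:260,215:340],None,fx=3.2,fy=3.6,interpolation=2)
cv2.imwrite('pics/crop1.png',np.hstack([a,b])[:,:,::-1]if a.shape[0]==b.shape[0] else np.clip(np.hstack([cv2.resize(a,(396,396)),cv2.resize(b,(400,396))])*2.0,0,255).astype(np.uint8)[:,:,::-1])
E
```

```text
{'camera_matrix': array([[539.30223859,   0.        , 281.82608744],
       [  0.        , 539.30223859, 196.04515657],
       [  0.        ,   0.        ,   1.        ]]), 'R': array([[ 0.07636459, -0.99707662,  0.00258267],
       [-0.97501813, -0.07521653, -0.20900269],
       [ 0.20858595,  0.01344226, -0.97791166]]), 't': array([ -29.88349864,  533.54757485, 1221.79756927])}
holder_center 0.68 865 [[392.3999938964844, 166.39999389648438], [426.29998779296875, 163.0], [429.3999938964844, 193.60000610351562], [395.5, 197.0]]
[[608.0, -235.0, 125.0], [621.0, -311.0, 125.0], [551.0, -319.0, 125.0], [537.0, -244.0, 125.0]]
[[424, 164], [406, 165], [394, 178], [397, 196], [415, 195], [428, 183]]
lid 0.78 6604 [[223.0, 165.0], [327.0, 165.0], [327.0, 246.0], [223.0, 246.0]]
[[593.0, 154.0, 82.0], [612.0, -89.0, 82.0], [421.0, -101.0, 82.0], [403.0, 135.0, 82.0]]
[[225, 166], [225, 227], [270, 228], [271, 244], [277, 246], [279, 228], [327, 226], [325, 166]]
```

```bash
python3 - <<'E'
from h import *
for tgt in [(595,-292),(515,24)]:
  for z in (70,):
    for pitch in (0,20,35,45,60,75):
      row=[]
      for az in range(-135,136,15):
        a=np.radians(az);p=np.radians(pitch)
        d=np.array([np.cos(a)*np.cos(p),np.sin(a)*np.cos(p),-np.sin(p)])
        for s in (1,-1):
          y=s*np.array([-np.sin(a),np.cos(a),0])
          q=kin.ik((np.array([*tgt,z if tgt[0]>550 else 190])+19*d).tolist(),rv(d,y))
          if q is not None: row.append((az,s,round(q[6],1)))
      print(tgt,pitch,row)
E
```

```text
(595, -292) 0 [(-135, 1, np.float64(-0.7)), (-135, -1, np.float64(2.4)), (-120, 1, np.float64(-0.9)), (-120, -1, np.float64(2.1)), (-105, 1, np.float64(-1.1)), (-105, -1, np.float64(2.0)), (-90, 1, np.float64(-1.3)), (-90, -1, np.float64(1.8)), (-75, 1, np.float64(-1.5)), (-75, -1, np.float64(1.6)), (-60, 1, np.float64(-1.8)), (-60, -1, np.float64(1.2)), (-45, 1, np.float64(-1.7)), (-45, -1, np.float64(0.7)), (-30, 1, np.float64(-2.3)), (-30, -1, np.float64(0.1)), (-15, 1, np.float64(-2.6)), (-15, -1, np.float64(0.1)), (0, 1, np.float64(-1.6)), (0, -1, np.float64(1.5)), (15, 1, np.float64(-1.7)), (15, -1, np.float64(1.5)), (30, 1, np.float64(-2.0)), (30, -1, np.float64(1.3)), (45, 1, np.float64(-2.0)), (45, -1, np.float64(1.0)), (60, 1, np.float64(-2.0)), (60, -1, np.float64(0.9)), (75, 1, np.float64(-2.3)), (75, -1, np.float64(0.8)), (90, 1, np.float64(-2.6)), (90, -1, np.float64(0.5))]
(595, -292) 20 [(-135, 1, np.float64(-1.0)), (-135, -1, np.float64(2.1)), (-120, 1, np.float64(-0.9)), (-120, -1, np.float64(2.0)), (-105, 1, np.float64(-1.0)), (-105, -1, np.float64(2.0)), (-90, 1, 
[... 9529 characters left out ...]
.float64(0.0)), (-45, -1, np.float64(-2.3)), (-30, 1, np.float64(0.3)), (-30, -1, np.float64(-2.7)), (-15, 1, np.float64(0.6)), (-15, -1, np.float64(-2.4)), (0, 1, np.float64(1.0)), (0, -1, np.float64(-2.0)), (15, 1, np.float64(1.3)), (15, -1, np.float64(-1.5)), (30, 1, np.float64(1.4)), (30, -1, np.float64(-1.1)), (45, 1, np.float64(1.8)), (45, -1, np.float64(-0.8)), (60, 1, np.float64(2.1)), (60, -1, np.float64(-0.5)), (75, 1, np.float64(2.4)), (75, -1, np.float64(-0.2)), (90, 1, np.float64(-2.9)), (90, -1, np.float64(0.0)), (105, 1, np.float64(-2.7)), (105, -1, np.float64(0.2)), (120, 1, np.float64(-2.5)), (120, -1, np.float64(0.4)), (135, 1, np.float64(-2.3)), (135, -1, np.float64(0.6))]
```

View pics/crop1.png

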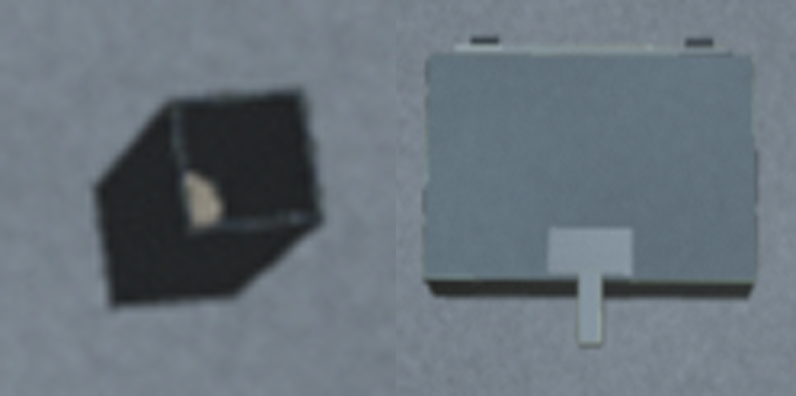

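```bash
cat >> h.py <<'E'
def bp(cam,uv,z,i=None):
    i=i or viewer.camera_info(cam);K=np.array(i['camera_matrix']);R=np.array(i['R']);t=np.array(i['t'])
    d=R.T@np.linalg.inv(K)@[uv[0],uv[1],1];c=-R.T@t
    return c+d*(z-c[2])/d[2]
def proj(cam,X,i=None):
    i=i or viewer.camera_info(cam);v=np.array(i['camera_matrix'])@(np.array(i['R'])@X+np.array(i['t']));return v[:2]/v[2]
E
python3 - <<'E'
from h import *
f=lambda x,y:(380+x/6.6,150+y/6.6)
P=[bp('top',f(*p),125)[:2] for p in [(170,100),(303,92),(322,218),(188,232)]]
B=[bp('top',f(*p),0)[:2] for p in [(97,187),(112,305),(235,297)]]
print(np.round(P),np.mean(P,0),np.round(B),np.mean([B[0],B[2]],0))
e=lambda a,b:np.degrees(np.arctan2(*(b-a)[::-1]))
print([e(P[i],P[(i+1)%4])for i in range(4)],e(B[0],B[1]),e(B[1],B[2]))
L=[bp('top',p,81.5)[:2] for p in [(225,164.4),(326.3,164.4),(327.8,227.8),(224,227.8),(275.6,246.1)]]
print(np.round(L),[e(L[i],L[(i+1)%4]) for i in range(4)],np.mean(L[:4],0))
E
```

```text
[[ 613. -265.]
 [ 619. -310.]
 [ 575. -318.]
 [ 567. -272.]] [ 593.36748346 -291.26780984] [[ 613. -266.]
 [ 568. -273.]
 [ 574. -319.]] [ 593.75390161 -292.12970126]
[np.float64(-82.02942228604095), np.float64(-170.48788333195117), np.float64(100.5028104414781), np.float64(9.166836662976783)] -171.06095216020015 -81.79742493354568
[[ 595.  150.]
 [ 613.  -88.]
 [ 463. -100.]
 [ 444.  137.]
 [ 412.   16.]] [np.float64(-85.57953202737639), np.float64(-175.29879448028436), np.float64(94.4022753353056), np.float64(4.768660457447697)] [528.65282771  24.79916235]
```

```bash
cat >> h.py <<'E'
Y=np.radians(4.7); HX=np.array([np.cos(Y),np.sin(Y),0]); HY=np.array([-np.sin(Y),np.cos(Y),0]); HINGE=np.array([604.5,31.5,75.5])
def hpt(th,r=177,n=3):
    # lid direction from hinge to handle, and normal
    u=-HX*np.cos(th)+np.array([0,0,np.sin(th)]); w=HX*np.sin(th)+np.array([0,0,np.cos(th)])
    return HINGE+r*u+n*w
def td(tilt): # tool dir: tilt>0 points toward -x hinge dir
    return np.array([0,0,-np.cos(tilt)])-HX*np.sin(tilt)
E
python3 - <<'E'
from h import *
for s in(1,-1):
  for tl0,tl1 in [(0,0),(0,.28),(-.5,.28)]:
    print(s,tl0,tl1)
    for th in np.linspace(0,1.85,8):
      d=td(tl0+(tl1-tl0)*th/1.85);q=kin.ik((hpt(th)+15*d).tolist(),rv(d,s*HY));print(None if q is None else np.round(q,2).tolist())
s=robot.observe();print(Ro.from_rotvec(s['tcp_rot']).as_matrix().round(2))
E
```

```text
1 0 0
[0.58, 0.5, -0.82, 2.2, 0.59, 0.68, 0.99]
[0.68, 0.44, -0.93, 2.15, 0.51, 0.78, 1.07]
[0.69, 0.39, -0.95, 2.08, 0.42, 0.87, 1.16]
[0.67, 0.38, -0.93, 1.98, 0.37, 0.96, 1.21]
[0.62, 0.4, -0.9, 1.87, 0.36, 1.04, 1.22]
[0.54, 0.45, -0.85, 1.76, 0.37, 1.11, 1.23]
[0.47, 0.51, -0.79, 1.64, 0.39, 1.15, 1.23]
[0.41, 0.6, -0.76, 1.53, 0.43, 1.19, 1.22]
1 0 0.28
[0.58, 0.5, -0.82, 2.2, 0.59, 0.68, 0.99]
[0.65, 0.46, -0.91, 2.12, 0.49, 0.83, 1.09]
[0.64, 0.43, -0.91, 2.02, 0.39, 0.96, 1.17]
[0.6, 0.44, -0.89, 1.9, 0.36, 1.1, 1.21]
[0.54, 0.49, -0.85, 1.76, 0.35, 1.23, 1.22]
[0.46, 0.56, -0.81, 1.61, 0.36, 1.35, 1.23]
[0.39, 0.65, -0.78, 1.45, 0.39, 1.45, 1.23]
[0.33, 0.76, -0.77, 1.29, 0.43, 1.55, 1.23]
1 -0.5 0.28
None
[0.49, 0.2, -0.66, 2.43, 0.73, 0.21, 0.83]
[0.82, 0.24, -1.01, 2.27, 0.48, 0.51, 1.11]
[0.75, 0.28, -0.97, 2.1, 0.37, 0.75, 1.22]
[0.65, 0.37, -0.92, 1.91, 0.36, 0.98, 1.22]
[0.52, 0.48, -0.84, 1.71, 0.37, 1.18, 1.23]
[0.42, 0.61, -0.78, 1.51, 0.39, 1.37, 1.23]
[0.33, 0.76, -0.77, 1.29, 0.43, 1.55, 1.23]
-1 0 0
[0.25, 0.39, -0.42, 2.21, 0.29, 0.59, -1.87]
[0.3, 0.31, -0.4
[... 349 characters left out ...]
28, 0.33, -0.45, 2.14, 0.21, 0.75, -1.8]
[0.27, 0.31, -0.45, 2.04, 0.16, 0.9, -1.76]
[0.25, 0.33, -0.44, 1.92, 0.14, 1.05, -1.74]
[0.21, 0.38, -0.4, 1.78, 0.14, 1.18, -1.73]
[0.16, 0.45, -0.36, 1.63, 0.14, 1.29, -1.72]
[0.11, 0.54, -0.32, 1.48, 0.14, 1.39, -1.71]
[0.06, 0.65, -0.27, 1.32, 0.14, 1.48, -1.7]
-1 -0.5 0.28
None
[0.35, 0.18, -0.5, 2.44, 0.59, 0.19, -2.19]
[0.53, 0.17, -0.69, 2.28, 0.27, 0.47, -1.85]
[0.41, 0.19, -0.58, 2.11, 0.18, 0.71, -1.76]
[0.32, 0.27, -0.51, 1.93, 0.17, 0.93, -1.75]
[0.22, 0.38, -0.42, 1.73, 0.16, 1.12, -1.74]
[0.13, 0.5, -0.34, 1.53, 0.15, 1.3, -1.72]
[0.06, 0.65, -0.27, 1.32, 0.14, 1.48, -1.7]
[[-0.    0.4  -0.92]
 [-0.   -0.92 -0.4 ]
 [-1.    0.    0.  ]]
```

```bash
python3 - <<'E'
from h import *
d=td(0);o=rv(d,-HY)
robot.movep((hpt(0)+np.array([0,0,110])).tolist(),o)
grip(0.6)
i=viewer.camera_info('wrist')
snap('wrist','w1.png')
for n in ['lid_handle','lid_hinge']:
    print(n,pin(n,'wrist'),hpt(0,175) if n=='lid_handle' else HINGE)
print(proj('wrist',hpt(0,192,6)),proj('wrist',hpt(0,150,6)), robot.observe()['t'])
E
```

```text
lid_handle [(0.91, array([428.1,  16.5,  76.9]))] [430.08845731  17.16076099  78.5       ]
lid_hinge [] [604.5  31.5  75.5]
[282.1665156  221.26355981] [282.16196648 172.49643064] 4.1667
```

View pics/w1.png

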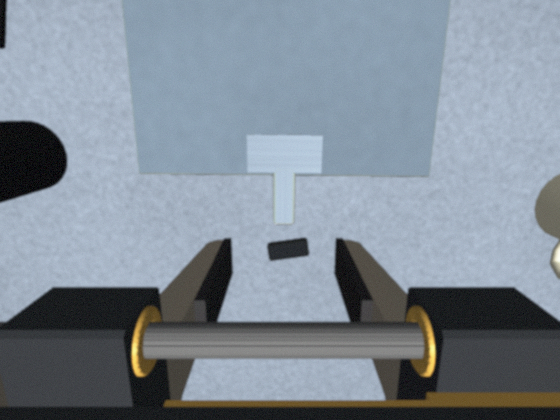

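The wrist view agrees with the model to about 1 mm: the bar runs from (285,172) to (284,223), against a predicted (282,172)–(282,221). Next I grip the bar and swing the lid slowly.

```bash
python3 - <<'E'
from h import *
d=td(0);o=rv(d,-HY)
robot.servo_line((hpt(0)+15*d).tolist(),feed=100)
print('f',robot.observe()['contact_force'].round(1))
grip(0.0,12)
s=robot.observe();print(s['grip_width']*92,s['contact_force'].round(1),s['t'])
for th in np.linspace(0,1.0,9)[1:]:
    d=td(.28*th/1.85);robot.servo_line((hpt(th)+15*d).tolist(),feed=70,rotation=rv(d,-HY))
    s=robot.observe();print(round(th,2),s['contact_force'].round(1),round(s['t'],1),round(s['grip_width']*92,1))
snap('scene','s2.png')
E
```

```text
f [ 0.4  0.3 -0.3]
17.74368879484384 [ 0.1 -2.2  0.6] 6.2083
0.12 [ 0.9 -2.  -1.9] 6.7 17.8
0.25 [-0.1 -3.3 -2.1] 7.1 17.6
0.38 [ 1.3 -4.8 -1.1] 7.6 18.2
0.5 [-0.4 -5.3 -1. ] 8.1 17.8
0.62 [-0.6 -6.7 -0.2] 8.5 17.7
0.75 [-1.6 -5.  -0.4] 9.0 18.0
0.88 [-0.9 -5.   0.8] 9.5 17.8
1.0 [ 0.2 -6.4 -0.3] 9.9 17.6
```

View pics/s2.png

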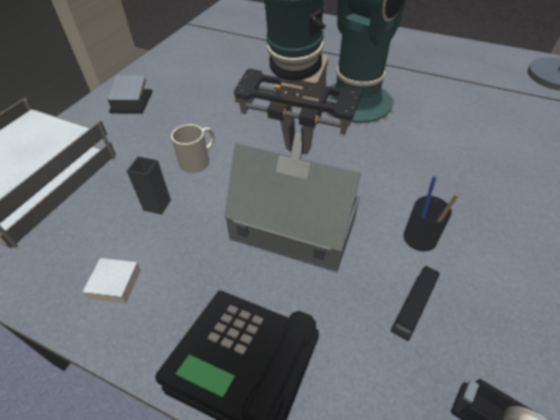

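The lid is following: it is at about 1 rad, with the tab gripped at (297,148). I continue slowly to the stop and watch the force.

```bash
python3 - <<'E'
from h import *
for th in list(np.linspace(1.0,1.75,7)[1:])+list(np.arange(1.77,1.9,.015)):
    d=td(.28*min(th,1.85)/1.85);robot.servo_line((hpt(th)+15*d).tolist(),feed=70 if th<1.76 else 20,rotation=rv(d,-HY))
    s=robot.observe();f=s['contact_force'];w=HX*np.sin(th)+np.array([0,0,np.cos(th)])
    print(round(th,3),f.round(1),round(f@w,1),round(s['t'],1))
    if th>1.76 and f@w<-4 : break
    if abs(f).max()>25: break
snap('scene','s3.png')
E
```

```text
1.125 [-0.3 -6.4  0.8] -0.4 10.5
1.25 [ 0.1 -5.6  0.7] -0.1 10.9
1.375 [ 0.7 -7.3 -1. ] -0.1 11.4
1.5 [ 0.1 -6.7 -0.4] -0.5 11.8
1.625 [ 0.7 -7.5  0. ] 0.1 12.3
1.75 [ 1.3 -7.5 -0.2] 0.7 12.8
1.77 [ 0.7 -8.1 -0.3] 0.1 13.1
1.785 [ 0.3 -7.5  0.9] -0.5 13.4
1.8 [ 0.9 -7.   0.7] 0.1 13.6
1.815 [ 0.6 -6.9  0.5] -0.0 13.9
1.83 [ 0.1 -7.7  0.9] -0.7 14.2
1.845 [-0.1 -7.  -0.4] -0.5 14.5
1.86 [-2.5 -7.   1.8] -3.5 14.8
1.875 [-9.4 -9.   6.8] -11.7 15.1
```

View pics/s3.png

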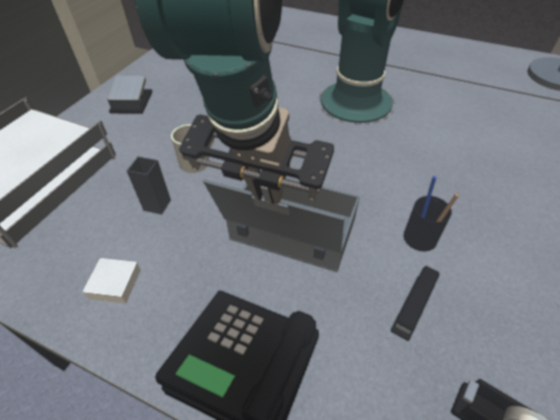

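The lid is on its stop: reaction builds from 1.86 rad, reaching 12 N. Next I release, back off and plan the holder.

```bash
cat >> h.py <<'E'
def adir(az,p):
    a,p=np.radians(az),np.radians(p);return np.array([np.cos(a)*np.cos(p),np.sin(a)*np.cos(p),-np.sin(p)])
def tool(az,p,s,roll):
    "rotvec, dir; jaw axis s*horizontal, rolled about dir by roll deg"
    d=adir(az,p);a=np.radians(az);y=s*np.array([-np.sin(a),np.cos(a),0])
    y=Ro.from_rotvec(d*np.radians(roll)).apply(y);return rv(d,y),d
HC=np.array([594.,-291.5,75.])
E
python3 - <<'E'
from h import *
d=td(.28)
grip(0.5);robot.hold(0.3)
p=robot.observe()['tcp_pos']
robot.servo_line((p-70*d).tolist(),feed=200)
robot.servo_line((p-70*d+np.array([0,0,90])).tolist(),feed=250)
snap('scene','s4.png');snap('top','t4.png')
print(robot.observe()['t'])
from itertools import product
for s in (1,-1):
  o,d=tool(-81,40,s,0)
  print('hold',s,[np.round(kin.ik((HC+[0,0,h]+19*d).tolist(),o),2).tolist() if kin.ik((HC+[0,0,h]+19*d).tolist(),o) is not None else None for h in(0,110,180)])
  for az in(-50,-60,-70,-81):
   for rolls in ([0,-60,-120,-180],[0,60,120,180]):
    r=[]
    for k in rolls:
      o,d=tool(az,0 if k else 0,s,k);q=kin.ik((np.array([515,-10,185])+19*d).tolist(),o);r.append(None if q is None else [float(x) for x in np.round(q,2)])
    print(s,az,rolls[1],r)
E
```

```text
17.1
hold 1 [[0.28, 0.75, -0.3, 1.93, 1.48, 1.05, -0.97], [0.32, 0.57, -0.36, 1.92, 1.33, 1.09, -0.75], [0.31, 0.46, -0.34, 1.88, 1.23, 1.11, -0.6]]
1 -50 -60 [[-0.61, 0.83, -0.11, 2.3, 1.58, 1.65, -1.56], [-0.66, 0.83, -0.06, 2.3, 1.57, 1.61, -0.51], [-0.9, 0.85, 0.21, 2.32, 1.51, 1.41, 0.52], [-0.9, 0.85, 0.21, 2.32, 1.51, 1.41, 1.57]]
1 -50 60 [[-0.61, 0.83, -0.11, 2.3, 1.58, 1.65, -1.56], [-0.49, 0.85, -0.24, 2.29, 1.62, 1.75, -2.59], [-1.76, 1.78, 1.3, 2.36, -0.17, 0.24, -2.27], [-0.9, 0.85, 0.21, 2.32, 1.51, 1.41, 1.57]]
1 -60 -60 [[-0.65, 0.84, -0.05, 2.18, 1.41, 1.63, -1.46], [-0.62, 0.84, -0.09, 2.18, 1.42, 1.66, -0.41], [-0.5, 0.86, -0.23, 2.17, 1.46, 1.76, 0.63], [-0.5, 0.86, -0.23, 2.17, 1.46, 1.76, 1.67]]
1 -60 60 [[-0.65, 0.84, -0.05, 2.18, 1.41, 1.63, -1.46], [-0.52, 0.85, -0.2, 2.18, 1.45, 1.74, -2.51], [-1.69, 1.7, 1.31, 2.24, -0.03, 0.48, -2.36], [-0.5, 0.86, -0.23, 2.17, 1.46, 1.76, 1.67]]
1 -70 -60 [[-0.68, 0.86, 0.01, 2.07, 1.25, 1.63, -1.36], [-0.58, 0.86, -0.11, 2.06, 1.29, 1.71, -0.34], [-0.48, 0.88, -0.23, 2.05, 1.33, 1.8, 0.69], [-1.66, 1.98, 1.52, 2.12, -0.
[... 1590 characters left out ...]
, 2.12, 0.5, 0.8, -2.83], [-0.54, 0.87, -0.16, 2.06, 1.31, 1.75, -2.44], [-0.68, 0.86, 0.01, 2.07, 1.25, 1.63, -1.36]]
-1 -70 60 [[-1.66, 1.98, 1.52, 2.12, -0.54, 0.8, -2.9], [-0.48, 0.88, -0.23, 2.05, 1.33, 1.8, 0.69], [-0.58, 0.86, -0.11, 2.06, 1.29, 1.71, -0.34], [-0.68, 0.86, 0.01, 2.07, 1.25, 1.63, -1.36]]
-1 -81 -60 [[-0.62, 0.89, -0.01, 1.93, 1.13, 1.72, 1.85], [-1.42, 1.37, 1.1, 1.98, 0.38, 1.0, -2.71], [-0.51, 0.9, -0.15, 1.93, 1.18, 1.81, -2.37], [-0.7, 0.89, 0.09, 1.94, 1.09, 1.66, -1.26]]
-1 -81 60 [[-0.62, 0.89, -0.01, 1.93, 1.13, 1.72, 1.85], [-0.62, 0.89, -0.01, 1.93, 1.13, 1.72, 0.81], [-0.54, 0.89, -0.11, 1.93, 1.16, 1.78, -0.27], [-0.7, 0.89, 0.09, 1.94, 1.09, 1.66, -1.26]]
```

View pics/s4.png

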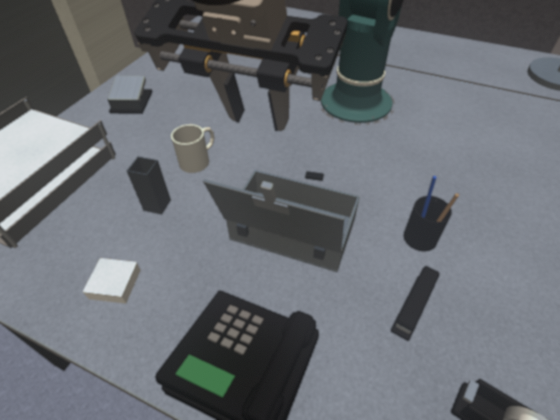

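View pics/t4.png

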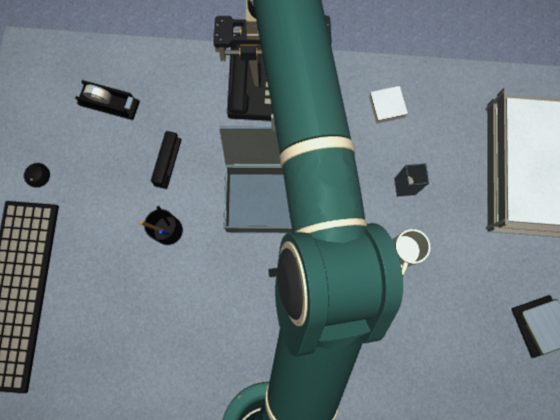

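The lid stays open on its stop after release (tab at (267,188) in the scene view). Before lifting the holder I check what kinematics I can use to judge arm clearance.

```bash
python3 - <<'E'
from h import *
print([a for a in dir(kin) if a[0]!='_'],[a for a in dir(robot) if a[0]!='_'])
for s in (1,-1):
  for az,p in((9,45),(9,52)):
    o,d=tool(az,p,s,0);print(az,s,kin.ik((HC+[0,0,0]+19*d).tolist(),o),kin.ik((HC+[0,0,110]+19*d).tolist(),o))
for g in ([520,70,190],[510,-55,190]):
 for az in ((40,50,60) if g[1]>0 else (-81,-70,-60)):
  for s in(1,-1):
   sg=-s
   for k in (0,60,120,180):
    o,d=tool(az,0,s,sg*k);q=kin.ik((np.array(g)+19*d).tolist(),o);print(g,az,s,sg*k,None if q is None else np.round(q,2).tolist())
E
```

```text
['ik'] ['IKError', 'goto_joints', 'hold', 'job_done', 'movep', 'observe', 'servo_line']
9 1 [ 1.45513426  1.004721   -1.06672122  2.0479394   1.88339734  0.17704836
  0.78044234] [ 1.16970475  0.51629774 -0.64157168  2.03998206 -1.1680526   0.27735599
 -2.79427698]
9 1 [ 1.52290233  1.22677288 -1.34195148  1.99788624  1.59765464  0.59659587
  1.16494572] [ 0.43484227  0.40371886  0.20879678  2.02861964 -1.25161497  0.55163405
 -2.8908135 ]
9 -1 [ 1.5782982   1.28009951 -1.33276091  2.04234069  1.7789849   0.49130563
 -2.07539808] [ 1.37602639  0.63126346 -0.92473699  2.02887542 -0.51832716  0.15202267
 -0.21910594]
9 -1 [ 1.52290233  1.22677288 -1.34195148  1.99788624  1.59765464  0.59659587
 -1.97664693] [ 1.18035133  0.52097817 -0.71619211  1.98069605 -0.42514788  0.27813687
 -0.41230927]
[520, 70, 190] 40 1 0 None
[520, 70, 190] 40 1 -60 None
[520, 70, 190] 40 1 -120 None
[520, 70, 190] 40 1 -180 None
[520, 70, 190] 40 -1 0 None
[520, 70, 190] 40 -1 60 None
[520, 70, 190] 40 -1 120 None
[520, 70, 190] 40 -1 180 None
[520, 70, 190] 50 1 0 [0.2, 0.84, 0.21, 2.38, 4.36, 1.74, -1.57]

[... 2023 characters left out ...]
0] -70 -1 120 [-0.52, 0.84, -0.1, 2.13, 1.35, 1.68, -0.37]
[510, -55, 190] -70 -1 180 [-0.61, 0.83, 0.01, 2.14, 1.32, 1.61, -1.4]
[510, -55, 190] -60 1 0 [-0.59, 0.82, -0.04, 2.25, 1.48, 1.61, -1.5]
[510, -55, 190] -60 1 -60 [-0.56, 0.82, -0.08, 2.25, 1.49, 1.63, -0.46]
[510, -55, 190] -60 1 -120 [-0.61, 0.82, -0.01, 2.25, 1.47, 1.59, 0.59]
[510, -55, 190] -60 1 -180 [-0.61, 0.82, -0.01, 2.25, 1.47, 1.59, 1.64]
[510, -55, 190] -60 -1 0 [-0.61, 0.82, -0.01, 2.25, 1.47, 1.59, 1.64]
[510, -55, 190] -60 -1 60 [-0.61, 0.82, -0.01, 2.25, 1.47, 1.59, 0.59]
[510, -55, 190] -60 -1 120 [-0.56, 0.82, -0.08, 2.25, 1.49, 1.63, -0.46]
[510, -55, 190] -60 -1 180 [-0.59, 0.82, -0.04, 2.25, 1.48, 1.61, -1.5]
```

```bash
python3 - <<'E'
from h import *
print('now',robot.observe()['joints'].round(2),robot.observe()['tcp_pos'].round(0))
for p in(30,37,45):
 for s in (-1,1):
  for h in (0,120,220):
   o,d=tool(99,p,s,0);q=kin.ik((HC+[0,0,h]+19*d).tolist(),o);print(p,s,h,None if q is None else np.round(q,2).tolist())
for c in [(490,150),(492,235)]: print('tray',bp('top',c,60))
E
```

```text
now [ 0.12  0.65 -0.43  1.01  0.21  1.81 -1.74] [675.  37. 384.]
30 -1 0 [1.04, 1.3, -0.82, 1.05, -0.02, 1.66, 0.6]
30 -1 120 [1.04, 1.15, -0.82, 1.06, -0.12, 1.75, 0.54]
30 -1 220 None
30 1 0 [0.8, 1.16, -0.24, 1.08, -0.46, 1.71, -2.25]
30 1 120 [0.78, 1.01, -0.21, 1.09, -0.53, 1.83, -2.31]
30 1 220 None
37 -1 0 [1.04, 1.24, -0.81, 1.12, 0.03, 1.57, 0.59]
37 -1 120 [1.04, 1.09, -0.8, 1.11, -0.07, 1.68, 0.55]
37 -1 220 [1.03, 0.98, -0.8, 1.06, -0.15, 1.79, 0.49]
37 1 0 [0.79, 1.09, -0.25, 1.15, -0.4, 1.61, -2.26]
37 1 120 [0.78, 0.95, -0.23, 1.14, -0.46, 1.74, -2.32]
37 1 220 [0.88, 0.89, -0.45, 1.07, -0.37, 1.83, -2.49]
45 -1 0 [1.04, 1.16, -0.79, 1.2, 0.09, 1.46, 0.57]
45 -1 120 [1.03, 1.01, -0.79, 1.18, -0.01, 1.59, 0.54]
45 -1 220 [1.02, 0.91, -0.78, 1.11, -0.08, 1.72, 0.5]
45 1 0 [0.78, 1.02, -0.26, 1.23, -0.34, 1.48, -2.28]
45 1 120 [0.76, 0.88, -0.23, 1.2, -0.38, 1.63, -2.33]
45 1 220 [0.73, 0.79, -0.18, 1.14, -0.44, 1.77, -2.38]
tray [ 685.22187784 -480.45679      60.        ]
tray [ 478.63239589 -484.25021312   60.        ]
```

```bash
python3 - <<'E'
from h import *
o,d=tool(99,40,-1,0)
robot.movep((HC+[0,0,210]+19*d).tolist(),o)
grip(1.0)
robot.servo_line((HC+[0,0,110]+19*d).tolist(),feed=250)
i=viewer.camera_info('wrist');snap('wrist','w5.png')
print(pin('holder_center','wrist'),robot.observe()['t'])
c=np.array([594,-291.5,0]);a=np.radians(9)
for z in (125,0):
  print(z,[proj('wrist',c+[24*(u*np.cos(a)-v*np.sin(a)),24*(u*np.sin(a)+v*np.cos(a)),z],i).round(0).tolist() for u,v in((1,1),(1,-1),(-1,-1),(-1,1))])
for g in ([475,65,195],[480,60,200]):
 for az in (60,70,80):
  for p in (0,8):
   for k in (0,60,120,180):
    o,d=tool(az,p,-1,k);q=kin.ik((np.array(g)+19*d).tolist(),o);print(g,az,p,k,None if q is None else np.round(q,2).tolist())
E
```

```text
[] 20.4917
125 [[319.0, 276.0], [324.0, 351.0], [243.0, 351.0], [247.0, 276.0]]
0 [[308.0, 328.0], [310.0, 383.0], [256.0, 383.0], [258.0, 328.0]]
[475, 65, 195] 60 0 0 [1.48, 1.43, -1.17, 2.28, -0.83, 0.46, 1.04]
[475, 65, 195] 60 0 60 [1.34, 1.19, -0.97, 2.28, -1.2, 0.71, 0.3]
[475, 65, 195] 60 0 120 [1.44, 1.35, -1.12, 2.28, -0.98, 0.54, -0.93]
[475, 65, 195] 60 0 180 [1.63, 1.99, -1.51, 2.27, 0.81, 0.48, 2.65]
[475, 65, 195] 60 8 0 [1.47, 1.29, -1.21, 2.3, -0.82, 0.4, 0.93]
[475, 65, 195] 60 8 60 [1.34, 1.07, -1.01, 2.3, -1.2, 0.63, 0.2]
[475, 65, 195] 60 8 120 [1.4, 1.17, -1.11, 2.3, -1.07, 0.52, -0.95]
[475, 65, 195] 60 8 180 [1.4, 1.17, -1.11, 2.3, -1.07, 0.52, -2.0]
[475, 65, 195] 70 0 0 [1.38, 1.32, -1.1, 2.16, -0.72, 0.7, 0.89]
[475, 65, 195] 70 0 60 [1.23, 1.11, -0.89, 2.17, -1.02, 0.9, 0.11]
[475, 65, 195] 70 0 120 [0.99, 0.93, -0.6, 2.18, -1.23, 1.16, -0.78]
[475, 65, 195] 70 0 180 [1.55, 1.94, -1.53, 2.16, 0.55, 0.65, 2.86]
[475, 65, 195] 70 8 0 [1.37, 1.19, -1.12, 2.18, -0.7, 0.64, 0.81]
[475, 65, 195] 70 8 60 [1.23, 1.0, -0.91, 2.19, -1.0, 0.83, 0.02]
[475, 65, 195] 7
[... 1596 characters left out ...]
.0, 0.85, 0.0]
[480, 60, 200] 70 8 120 [0.99, 0.81, -0.61, 2.19, -1.21, 1.08, -0.88]
[480, 60, 200] 70 8 180 [1.52, 1.74, -1.53, 2.17, 0.5, 0.61, 2.83]
[480, 60, 200] 80 0 0 [1.28, 1.26, -1.05, 2.04, -0.63, 0.92, 0.78]
[480, 60, 200] 80 0 60 [1.12, 1.07, -0.83, 2.04, -0.88, 1.08, -0.04]
[480, 60, 200] 80 0 120 [0.89, 0.92, -0.53, 2.06, -1.09, 1.29, -0.91]
[480, 60, 200] 80 0 180 [0.65, 0.84, -0.23, 2.07, -1.22, 1.49, -1.86]
[480, 60, 200] 80 8 0 [1.27, 1.14, -1.07, 2.05, -0.6, 0.86, 0.71]
[480, 60, 200] 80 8 60 [1.12, 0.97, -0.84, 2.06, -0.86, 1.02, -0.11]
[480, 60, 200] 80 8 120 [0.89, 0.82, -0.54, 2.08, -1.06, 1.21, -0.98]
[480, 60, 200] 80 8 180 [1.44, 1.75, -1.56, 2.05, 0.42, 0.82, 2.91]
```

View pics/w5.png

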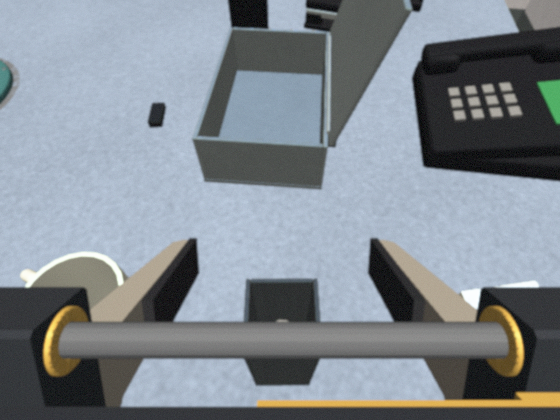

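The wrist picture shows the rim at columns 246–320, row 279, against a predicted 247–319, row 276, so the pose and yaw are confirmed. I can also see the open case at (270,100). Next I grasp and lift.

```bash
python3 - <<'E'
from h import *
o,d=tool(99,40,-1,0)
robot.servo_line((HC+19*d).tolist(),feed=120)
print(robot.observe()['contact_force'].round(1))
grip(0.0,25)
s=robot.observe();print(s['grip_width']*92,s['contact_force'].round(1),s['t'])
robot.servo_line((HC+[0,0,30]+19*d).tolist(),feed=80)
robot.servo_line((HC+[0,0,170]+19*d).tolist(),feed=200)
snap('scene','s6.png');print(robot.observe()['t'],robot.observe()['grip_width']*92)
G=np.array([478,65,205.])
for k in (0,30,60,90,120,140,155,165,175):
    o,d=tool(80,8,-1,k);q=kin.ik((G+19*d).tolist(),o);print(k,None if q is None else np.round(q,2).tolist())
E
```

```text
[ 0.3 -0.2  0.4]
47.87385301334667 [-0.2 -0.7  0.4] 22.2917
23.7167 47.90117025827857
0 [1.26, 1.12, -1.06, 2.07, -0.63, 0.86, 0.73]
30 [1.2, 1.04, -0.96, 2.07, -0.75, 0.93, 0.32]
60 [1.12, 0.95, -0.84, 2.07, -0.87, 1.01, -0.1]
90 [1.01, 0.87, -0.7, 2.08, -0.98, 1.11, -0.53]
120 [0.89, 0.81, -0.55, 2.09, -1.07, 1.2, -0.98]
140 [0.81, 0.78, -0.45, 2.09, -1.12, 1.26, -1.29]
155 [0.75, 0.76, -0.37, 2.1, -1.15, 1.31, -1.53]
165 [0.7, 0.75, -0.31, 2.1, -1.17, 1.34, -1.69]
175 [0.45, 0.72, -0.01, 2.11, -1.27, 1.51, -1.78]
```

View pics/s6.png

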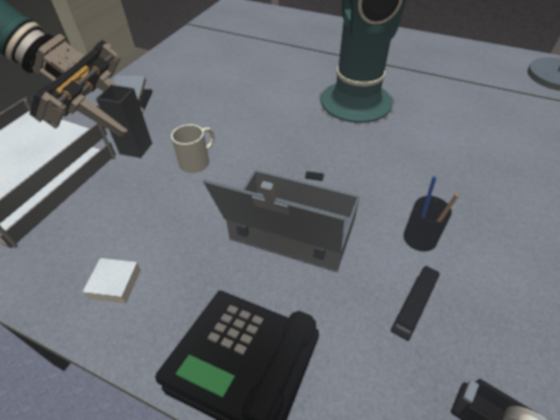

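The holder is lifted and held upright at (128,120), with the lid still open. Next I carry it over the case and look before tipping.

```bash
python3 - <<'E'
from h import *
o,d=tool(90,30,-1,0); robot.movep((np.array([500,-120,265])+19*d).tolist(),o)
G=np.array([478,65,205.])
o,d=tool(80,8,-1,0); robot.movep((G+[0,0,25]+19*d).tolist(),o)
for k in (40,80):
    o,d=tool(80,8,-1,k); robot.movep((G+[0,0,25-k/4]+19*d).tolist(),o)
s=robot.observe();print(s['t'],s['contact_force'].round(1),s['grip_width']*92)
snap('scene','s7.png')
E
```

```text
26.4917 [ 0.4  0.2 -1.4] 48.49268832195204
```

View pics/s7.png

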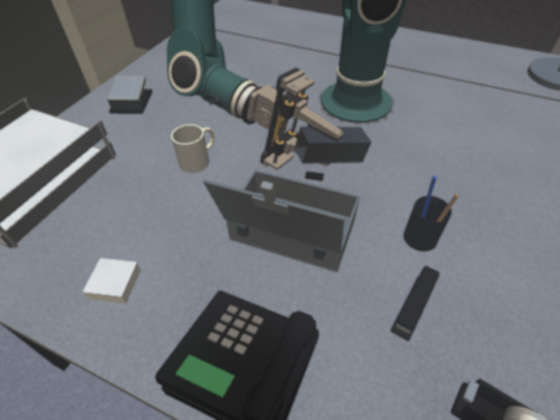

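The holder is level over the front of the case at (335,147), with its mouth toward the case, the arm clear of the mug, and the force normal. I carry on tipping.

```bash
python3 - <<'E'
from h import *
G=np.array([478,65,205.])
for k in (105,120,130,137,143,150,158,165):
    o,d=tool(80,8,-1,k); robot.movep((G+19*d).tolist(),o)
    if k>125: robot.hold(0.15)
robot.hold(0.6)
s=robot.observe();print(s['t'],s['contact_force'].round(1),s['grip_width']*92)
a=snap('scene','s8.png');snap('top','t8.png');b=pin('glue_center','top');print(b,pin('glue_center','scene'))
E
```

```text
30.3667 [ 0.4 -0.  -1.7] 47.93056575000725
[] []
```

View pics/s8.png

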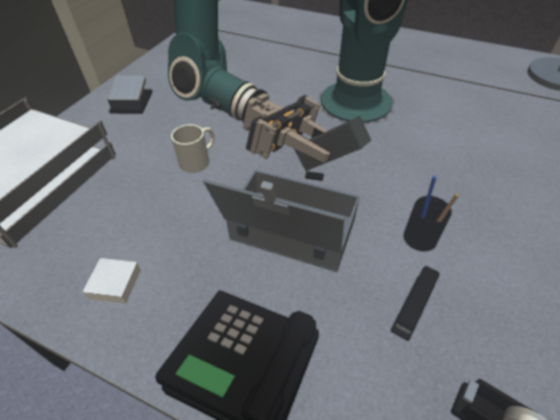

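View pics/t8.png

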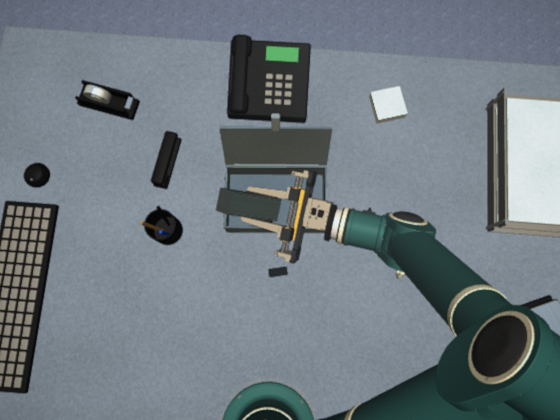

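The holder is tipped over the case, but the glue stick is out of both views. I reverse the roll and look into the case.

```bash
python3 - <<'E'
from h import *
G=np.array([478,65,205.])
for k in (120,80,40,0):
    o,d=tool(80,8,-1,k); robot.movep((G+[0,0,(165-k)/6]+19*d).tolist(),o)
o,d=tool(90,30,-1,0); robot.movep((np.array([500,-120,265])+19*d).tolist(),o)
print(robot.observe()['t'])
im=snap('top','t9.png');print(pin('glue_center','top'))
cv2.imwrite('pics/t9c.png',cv2.resize(im[110:250,200:340],None,fx=4,fy=4,interpolation=2)[:,:,::-1])
snap('scene','s9.png');print(pin('glue_center','scene'))
E
```

```text
33.9833
[(0.59, array([502.9, -64.7,  19.7]))]
[(0.41, array([536.6,  23.6,  38.5]))]
```

View pics/t9c.png

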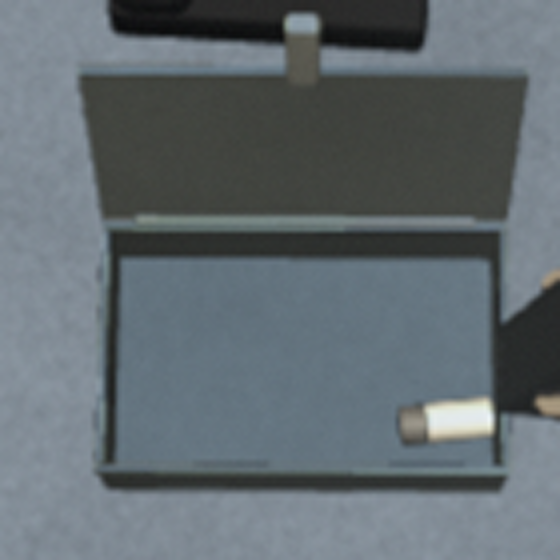

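View pics/s9.png

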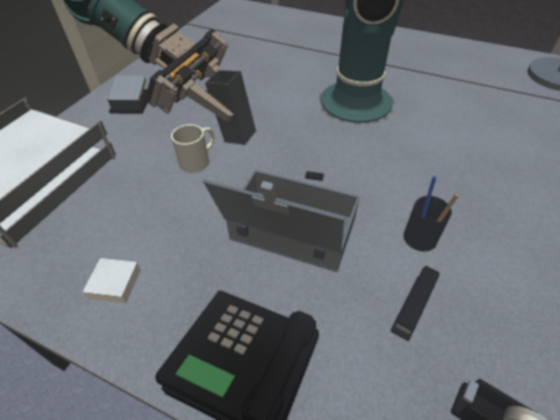

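The glue stick is lying in the case (crop (445,420), floor position about (503,-65)) and the lid is open. I stand the holder back on its spot with a force-guarded descent.

```bash
python3 - <<'E'
from h import *
o,d=tool(99,40,-1,0)
robot.movep((HC+[0,0,170]+19*d).tolist(),o)
robot.servo_line((HC+[0,0,25]+19*d).tolist(),feed=150)
i=viewer.camera_info('wrist');snap('wrist','w10.png');snap('scene','s10.png')
f0=robot.observe()['contact_force']
for h in [20,15,11,8,6,5,4,3,2,1,0,-.5,-1]:
    robot.servo_line((HC+[0,0,h]+19*d).tolist(),feed=40)
    f=robot.observe()['contact_force']-f0;print(h,f.round(1))
    if f[2]>2.5 or abs(f).max()>8: break
print(robot.observe()['t'])
E
```

```text
20 [ 1.1 -0.3  0. ]
15 [ 0.1  0.2 -0.6]
11 [ 1.1 -0.6 -1.2]
8 [0.4 0.7 1.5]
6 [ 0.6 -0.2 -0.4]
5 [ 0.2 -0.7  0.5]
4 [ 0.5 -0.4  1. ]
3 [ 1.5 -0.9  0.4]
2 [ 0.8 -0.3 -0.7]
1 [1.5 0.1 0.5]
0 [ 1.2 -0.3  0.4]
-0.5 [ 1.  -0.9  2.4]
-1 [-0.3 -1.9  6.7]
39.5083
```

View pics/w10.png

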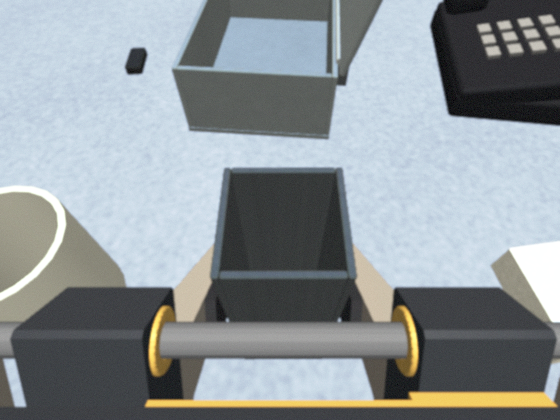

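View pics/s10.png

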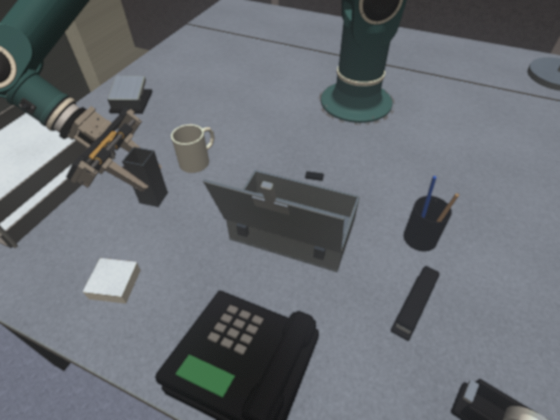

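The holder is empty and square in the jaws, and it touches down at the expected height. I release and lift clear.

```bash
python3 - <<'E'
from h import *
grip(0.75); grip(1.0); robot.hold(0.2)
p=robot.observe()['tcp_pos']
robot.servo_line((p+[0,0,60]).tolist(),feed=120)
robot.servo_line((p+[0,0,200]).tolist(),feed=220)
im=snap('top','t11.png');
for n in ['glue_center','holder_center','mug','pen_pot','stapler']: print(n,pin(n,'top'))
snap('scene','s11.png');print(pin('holder_center','scene'),pin('mug','scene'),robot.observe()['t'])
E
```

```text
glue_center [(0.54, array([503.2, -62.3,  19. ]))]
holder_center [(0.89, array([ 591.2, -293.8,   59.3]))]
mug [(0.83, array([ 433.7, -294.4,   -2.3]))]
pen_pot [(0.73, array([442.1, 281.9,   1.3]))]
stapler [(0.92, array([614.3, 307.6,  -2. ]))]
[(0.87, array([ 597.1, -290.8,   58.1]))] [(0.72, array([ 432.8, -291.8,   -0. ]))] 42.6
```

View pics/t11.png

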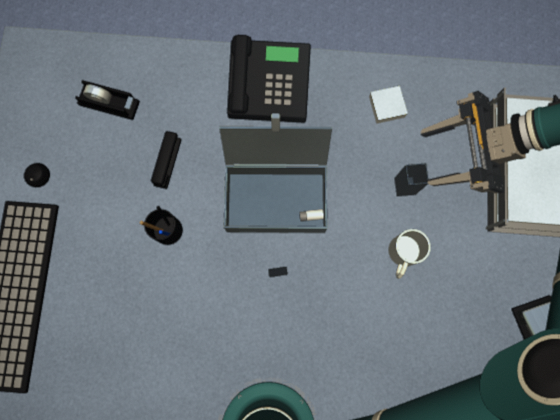

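View pics/s11.png

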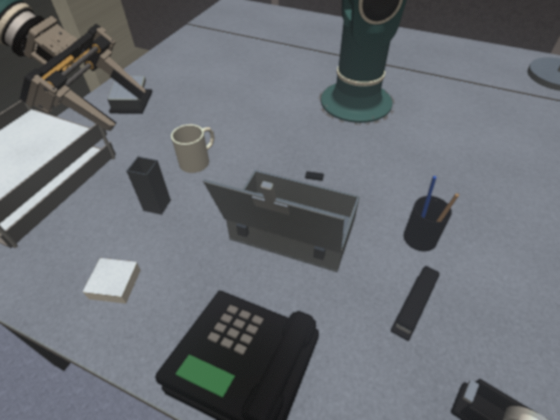

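The top view shows the glue stick in the case at (312,215), the holder upright at (411,180), the lid open, and the mug, pen pot and stapler where they were. The gripper is touching nothing, so I hand the job in.

```bash
python3 - <<'E'
from h import *
print(robot.job_done(),robot.observe()['t'])
E
```

```text
the job is handed in; nothing more can be done
the job is handed in; nothing more can be done
```

The job is done and handed in at about 43 s, under the 72 s limit. I gripped the lid's tab and swung the lid slowly onto its stop, where contact force built up to about 12 N. I then released it, picked up the holder, tipped the glue stick into the case, and set the holder back on its original spot.

- **Glue stick:** the last top view shows it lying in the case, at about (503, -62).
- **Holder:** it stands upright at about (594, -292), and the wrist picture taken while I was setting it down showed it empty.
- **Lid:** it is still open on its stop.
- **Mug, pen pot and stapler:** all three read within about 6 mm of their first positions, close to the detector's stated accuracy of about 4 mm, and they look unmoved in the pictures.
- **Gripper:** it was clear of everything when I handed in.

**Checks that disagreed or failed:**
- While opening the lid there was a steady sideways force of about 7–9 N, probably from a small error in my estimate of the case's yaw.
- The top camera's height for the glue stick read 19 mm, about 2 mm above the 17 mm expected for it lying on the case floor.
- The scene camera cannot see into the case. Its low-confidence detection (0.41) put the glue stick elsewhere, at (537, 24), so I relied on the top view, where the stick is plainly visible.
- Right after tipping, neither camera found the glue stick, so I reversed the roll and looked again.

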